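Roll a boom tube into the drilling cradle

TASK

Set up the short capped aluminium boom tube for drilling: roll it along the bench by its side, up the bevel of the wooden cradle and into the V-groove, and push it gently endways along the groove until its end rests against the steel stop. Use only the fingertips or the outside of the fingers: never grip or lift the tube. Leave the switch box, the tape and the jar where they are.

Things in the scene. Friction and masses are not known exactly. Their poses are not given: they have to be found in the camera images.
- boom: The work: smooth round aluminium tube, a black plug closing each end flush, 35 mm diameter, 150 mm long, about 0.16 kg, lying loose on the bench left or right of the cradle. Origin: on its axis, half-way along, 17.5 mm above the bench. Own x axis: along the tube; its y and z axes turn round as it rolls. It rolls straight, square to its own axis, soon stops on the flat and rolls back down a slope.
- cradle: Drilling cradle: light wooden board fixed to the bench, 90 degree V-groove along its middle. Origin: on the bench under the groove's bottom line. x: along the groove to the stop, away from the robot; y: across, left; z up. Board: x -75 to +95 mm, y -115 to +115 mm. Each side a bevel rises from 0 at |y| = 115 to 18 mm at |y| = 30 mm, then a flat land 18 mm high to |y| = 15 mm, then the groove.
- groove_seat (a point): Point in the cradle's groove, axes as the cradle's: where the tube's centre lies when the tube is seated and its end is against the stop; 27.7 mm above the bench, cradle x = -6 mm. The groove is 30 mm wide at the top, its bottom 3 mm above the bench. While on the land the tube's axis is 35.5 mm above the bench.
- stop_face (a point): Point on the near face of the upright steel stop plate across the groove (fixed to the cradle, cradle x = +69 mm), at the height of the seated tube's axis. The plate is 56 mm wide (|y| up to 28 mm), its top 55 mm above the bench. At the start the tube's end is 25 to 45 mm short of it, measured along the groove; the tube must pass in front of the stop to drop in.
- switch_box: Bystander: grey metal antenna switch box with a black knob, 85 x 60 mm, 66 mm high with the knob, standing on the bench on the other side of the cradle from the tube. Origin: centre of its underside.
- tape: Bystander: roll of brown tape lying flat beyond the cradle, 90 mm across, 48 mm high. Origin: centre of its underside.
- jar: Bystander: small jar with a black cap standing beyond the cradle, 62 mm across, 75 mm high. Origin: centre of its underside.
Mind the look-alikes: they are no part of the job. Of the things that look like the boom, take the one that is farthest from the robot's base at the start.

How it is judged:
By the outcome, as a careful person would: the job done as asked, in the order asked, and still so for the second after the job is handed in, with the robot touching nothing.
It also fails if it takes over 64 s, if anything falls off the work surface, if the arm or the gripper's body presses on something with over 40 N, if the wrist force passes 120 N, or if a joint passes its speed limit or range.

ROBOT

A 7-joint arm with a two-finger parallel gripper is mounted at the origin on the work surface. World frame = base frame: x ahead of the robot, y to its left, z up, the work surface at z = 0. Lengths are in m, angles in rad, forces in N, time in s.
With the tool pointing down it reaches from about 0.35 to 0.9 m from the base axis. Payload 8.1 kg.
Tool frame: the origin (TCP) lies on the centre line of the jaws, within the pads' length; the fingertips stand 17 mm ahead of it and the grasp point (between the pads) lies 2 mm behind it (finger_overhang is the distance from the TCP to the fingertips, in m); z points along the fingers, x is the direction in which the jaws open and shut, and the axes are right-handed (so a half turn about z gives the same grasp; the last joint's range is limited). The gripper opens to 85 mm and grips with 20 to 120 N. Pads are 22 mm wide; open, the fingers measure 114 mm over their backs; the gripper's body (76 mm by 85 mm) begins 54 mm behind the grasp point. The pads swing forward as they close: fully open they stand 13 mm farther back than shut.
Start: joints at [1.14, 0.434, 0.025, 1.573, -0.012, 1.134, -0.075], TCP at [0.201, -0.592, 0.248] pointing down, gripper open.
Joint ranges: [-2.62, 2.62], [-0.44, 2.09], [-1.27, 1.32], [0.08, 2.57], [-1.32, 4.46], [0.12, 2], [-2.74, 2.74]. Speed limits (rad/s): [2.22, 2.22, 3.01, 3.01, 3.14, 3.14, 3.14].

INTERFACE

Orientations are given as [roll, pitch, yaw] about the fixed x, y, z axes, in that order (R = Rz(yaw) Ry(pitch) Rx(roll)).
In Python, from workcell import sense, capture, hand_in, finger_overhang gives the robot as it stands. The module is installed in compiled form; this text tells all that it offers.
- The arm moves only by the shell command python3 -m handwheel 'ROWS'. ROWS is JSON, a list that holds one entry, the list of rows, each a list of 7 numbers: the shift along the tool's x, y, z in mm, then the turn, a rotation vector about the tool's x, y, z in degrees, then the gripper command: -1 is fully open, 1 is shut, values between are in proportion. In form: [[[tx, ty, tz, rx, ry, rz, fingers], ...]]. A call has exactly 5 rows; each row is the pose to reach, as a shift and turn from the pose commanded when the call began, along the tool's axes at that moment; what a row does not reach only later rows make up. A row lasts 1/8 s, in which the tool goes at most 62.5 mm and 10.7 degrees, less where a joint would pass 70% of its speed; a pose out of reach is approached as far as the arm can. A call with a gripper value outside its range is refused whole. The fingers move at their own pace and stop on an object; the grip force is fixed at half the most. Time passes only in rows, so rows that repeat a pose let the fingers close, or fill a call up. It gives the time, the measured TCP pose, the force and the opening at its end, in the units of the state.
- sense(): the state, without advancing time (a new reading comes with each control period).
- capture(name): name is "scene" or "top" or "wrist"; returns a dict with "image" (400x640x3 uint8, blue, green, red), "fx", "fy", "cx", "cy" (pixels), "R" (3x3) and "t" (3): a world point X has camera coordinates R X + t. Camera axes: x right, y down, z forward; pixel columns grow to the right and rows downward; lengths in m; the calibration is good to about 2 mm. A picture is of the moment at which its call begins. There is no depth.
- hand_in(): hands the job in, once; it reports no verdict.
The state is a dict: "time": time; "joints": joint angles; "qvel": joint speeds; "effort": joint torques, N m; "tool_pos": TCP position; "orientation": TCP orientation; "ft_force": force on the tool from outside, world axes, zero at the start; "ft_torque": the same for the moment, N m; "finger_gap": finger opening in m.
Only numpy, scipy, OpenCV 4.12 (cv2) and the standard library are available. Lean on these libraries where they do the work, as an engineer would, in place of code of your own. Each camera call takes 0.05 s, during which the arm holds its last target.

## Working session

There is one attempt and no reset: what is moved stays moved. The work goes in short steps, Python scripts to look and compute and a shell command to move; the robot and the scene stay as the last step left them, time stands still between calls to the robot, and variables do not carry over. Pictures are saved under pics/ and viewed, and the job is handed in when it is done.

```bash
ls; mkdir -p pics
python3 - <<'E'
from workcell import sense,capture,finger_overhang
import cv2,json
s=sense()
for k,v in s.items(): print(k,v)
print(finger_overhang)
import pickle
d={}
for n in("scene","top"):
    c=capture(n); d[n]=c; cv2.imwrite(f"pics/{n}0.png",c["image"]); print(n,c["fx"],c["fy"],c["cx"],c["cy"],c["R"],c["t"])
pickle.dump(d,open("c0.pkl","wb"))
E
```

```text
pics
time 0.0
joints [ 1.14035925  0.43521875  0.02496895  1.57411759 -0.01161379  1.13401107
 -0.0751157 ]
qvel [-0.00014948  0.00052924 -0.00137281  0.00067326  0.0004494   0.00093353
 -0.00026756]
effort [ 1.22311099e-03 -6.70481014e+01  1.02518465e+00 -3.16210520e+01
  1.53188483e-02  1.26013419e-02  6.36981804e-05]
tool_pos [ 0.20104183 -0.59126065  0.24752061]
orientation [ 3.14146114e+00  1.60426387e-03 -1.24304727e+00]
ft_force [-1.09227054 -0.62302039  0.97985834]
ft_torque [ 0.05254914 -0.05136775 -0.04592805]
finger_gap 0.08575525344342669
0.017
scene 518.6957673035685 518.6957673035685 326.26596797457955 204.11290997058012 [[ 0.41379185  0.91026695  0.01379785]
 [ 0.76549185 -0.33969615 -0.54646935]
 [-0.49274591  0.23668671 -0.83736543]] [-0.22971397 -0.40463476  1.31862898]
top 520.5206903953873 520.5206903953873 316.9194777141002 193.8463905739009 [[-0.00369323 -0.99986965 -0.01571743]
 [-0.99612511  0.00505959 -0.08780181]
 [ 0.08786989  0.01533225 -0.99601396]] [0.01445458 0.54630165 1.08048519]
```

View pics/scene0.png

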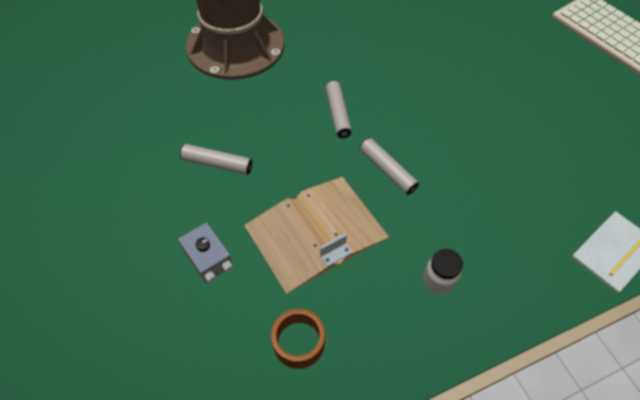

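View pics/top0.png

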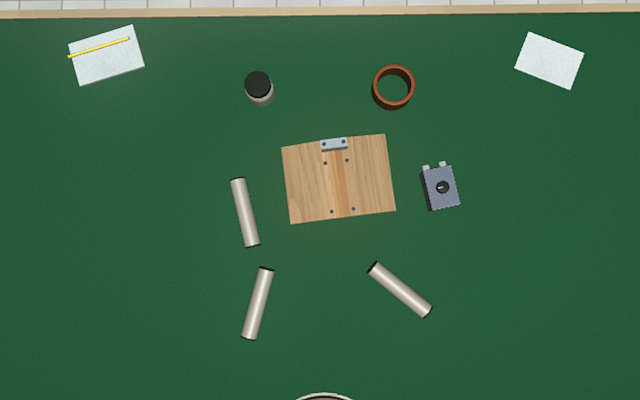

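The target is the tube at top view (245,212), left of the cradle and farthest from the base. The switch box is at (440,187), the stop at (334,144), the jar at (259,88) and the tape at (394,87). Next I measure them.

```bash
cat > h.py <<'E'
import numpy as np,cv2,pickle
def ray(c,uv,z):
    u,v=uv; d=np.array([(u-c["cx"])/c["fx"],(v-c["cy"])/c["fy"],1.]); R=np.array(c["R"]);t=np.array(c["t"])
    o=-R.T@t; w=R.T@d; return o+w*(z-o[2])/w[2]
def proj(c,X):
    p=np.array(c["R"])@np.array(X)+np.array(c["t"]); return np.array([c["cx"]+c["fx"]*p[0]/p[2],c["cy"]+c["fy"]*p[1]/p[2]])
E
python3 - <<'E'
from h import *
d=pickle.load(open("c0.pkl","rb"))
for n,(x0,y0,x1,y1) in (("top",(215,165,275,258)),("scene",(352,132,425,200))):
    c=d[n]; im=c["image"]
    hsv=cv2.cvtColor(im,cv2.COLOR_BGR2HSV).astype(int)
    green=(hsv[...,0]>60)&(hsv[...,0]<95)&(hsv[...,1]>110)
    m=np.zeros(im.shape[:2],np.uint8); m[y0:y1,x0:x1]=(~green)[y0:y1,x0:x1]*255
    k,l,st,ce=cv2.connectedComponentsWithStats(m); i=1+st[1:,4].argmax(); m=(l==i).astype(np.uint8)
    cn=max(cv2.findContours(m,0,1)[0],key=cv2.contourArea); r=cv2.minAreaRect(cn); b=cv2.boxPoints(r)
    print(n,st[i],r)
    # mid-ends at axis height
    b=list(b); e=[np.linalg.norm(b[0]-b[1]),np.linalg.norm(b[1]-b[2])]
    if e[0]<e[1]: p,q=(b[0]+b[1])/2,(b[2]+b[3])/2
    else: p,q=(b[1]+b[2])/2,(b[3]+b[0])/2
    P,Q=ray(c,p,.0175),ray(c,q,.0175); print(p,q,P,Q,(P+Q)/2,np.linalg.norm(P-Q),np.degrees(np.arctan2(*(Q-P)[1::-1])))
# cradle
c=d["top"]; im=c["image"]; hsv=cv2.cvtColor(im,cv2.COLOR_BGR2HSV)
m=cv2.inRange(hsv,(5,50,100),(25,200,255)); m[:125]=0;m[230:]=0;m[:,:275]=0;m[:,402:]=0
m=cv2.morphologyEx(m,cv2.MORPH_CLOSE,np.ones((15,15)))
cn=max(cv2.findContours(m,0,1)[0],key=cv2.contourArea); r=cv2.minAreaRect(cn); print(r)
ap=cv2.approxPolyDP(cn,6,True)[:,0]; print([(tuple(a),ray(c,a,0).round(4)) for a in ap])
cv2.imwrite("pics/topz.png",cv2.resize(im[110:260,215:415],None,fx=4,fy=4,interpolation=cv2.INTER_CUBIC))
c=d["scene"]
cv2.imwrite("pics/scz.png",cv2.resize(c["image"][125:300,235:435],None,fx=3.4,fy=3.4,interpolation=cv2.INTER_CUBIC))
E
```

```text
top [ 229  177   32   71 1212] ((244.81668090820312, 212.0706024169922), (70.83014678955078, 17.304994583129883), 76.70142364501953)
[236.6703 177.6052] [252.96307 246.53601] [0.5828111  0.18427417 0.0175    ] [0.43549129 0.14818904 0.0175    ] [0.50915119 0.16623161 0.0175    ] 0.15167485279747986 -166.23671588052554
scene [ 359  137   60   57 1287] ((388.24932861328125, 165.23147583007812), (71.4473648071289, 19.052631378173828), 42.87889862060547)
[362.07123 140.92326] [414.42743 189.53969] [0.42550882 0.14423952 0.0175    ] [0.58405699 0.18448936 0.0175    ] [0.5047829  0.16436444 0.0175    ] 0.16357741895669226 14.244478642637006
((337.9154357910156, 177.82308959960938), (79.01011657714844, 106.29776763916016), 82.87498474121094)
[((np.int32(384), np.int32(134)), array([ 0.6791, -0.1347,  0.    ])), ((np.int32(346), np.int32(137)), array([ 0.673 , -0.0517,  0.    ])), ((np.int32(339), np.int32(150)), array([ 0.6444, -0.0361,  0.    ])), ((np.int32(322), np.int32(150)), array([0.6446, 0.001 , 0.    ])), ((np.int32(319), np.int32(141)), array([0.6646, 0.0074, 0.    ])), ((np.int32(281), np.int32(147)), array([0.6518, 0.0907, 0.    ])), ((np.int32(290), np.int32(223)), array([0.4856, 0.0708, 0.    ])), ((np.int32(394), np.int32(210)), array([ 0.5127, -0.1538,  0.    ]))]
```

View pics/topz.png

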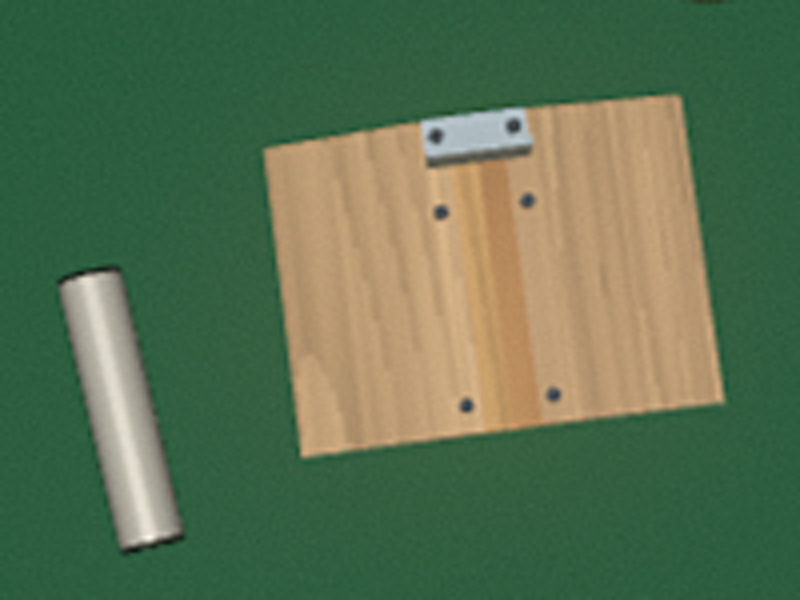

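The tube is about 151 mm long by measurement. Its centre is near (0.509, 0.166), yaw about 14°. The cradle yaw is about 6.8° with its origin near (0.572, -0.033). The gap to the stop works out at about 33 mm, which fits the stated 25–45 mm.

I'll open the fingers along the tube and push from its left side.

```bash
cat >> h.py <<'E'
from scipy.spatial.transform import Rotation as Ro
CO=np.array([0.5724,-0.0330]); CY=np.radians(6.8)
U=np.array([np.cos(CY),np.sin(CY)]); V=np.array([-U[1],U[0]])
def c2w(x,y): return CO+x*U+y*V
def w2c(p): d=np.array(p[:2])-CO; return np.array([d@U,d@V])
def goal(s,xyz,yawdeg):
    R=Ro.from_euler('xyz',s["orientation"]); T=Ro.from_euler('xyz',[np.pi,0,np.radians(yawdeg)])
    print("row",(R.inv().apply(np.array(xyz)-s["tool_pos"])*1000).round(1),np.degrees((R.inv()*T).as_rotvec()).round(1))
E
python3 - <<'E'
from h import *; from workcell import sense
s=sense(); goal(s,(.48,-.2,.25),-28.7)
t=np.array([.5092,.1662]); a=np.radians(13.8); n=np.array([-np.sin(a),np.cos(a)])
print(t+n*.06, w2c(t))
E
```

```text
row [-280.7 -390.1   -2.1] [ -0.    0.1 -42.5]
[0.49488799 0.22446806] [-0.03916935  0.20528186]
```

```bash
python3 -m handwheel '[[[-50,-70,0,0,0,-8,-1],[-90,-125,0,0,0,-15,-1],[-130,-180,0,0,0,-21,-1],[-170,-235,0,0,0,-28,-1],[-205,-285,0,0,0,-35,-1]]]'
python3 - <<'E'
from h import *; from workcell import sense
s=sense(); print(s["tool_pos"],s["orientation"]); goal(s,(.48,-.05,.23),-20);goal(s,(.495,.2245,.15),13.8)
E
```

```text
time: 0.72
tool_pos: [0.3832, -0.3354, 0.2482]
orientation: [3.141, 0.0, -0.628]
ft_force: [0.6, -0.8, -0.1]
finger_gap: 0.0855
[ 0.38315132 -0.33535729  0.24823778] [ 3.14142202e+00  6.88289508e-05 -6.28358672e-01]
row [ -89.4 -287.8   18.2] [  0.   0. -16.]
row [-238.6 -518.7   98.2] [  0.    0.  -49.8]
```

```bash
python3 -m handwheel '[[[-20,-55,0,0,0,-8,-1],[-40,-110,0,0,0,-15,-1],[-65,-165,10,0,0,-22,-1],[-90,-220,20,0,0,-29,-1],[-115,-270,30,0,0,-35,-1]]]'
python3 - <<'E'
from h import *; from workcell import sense
s=sense(); goal(s,(.495,.2245,.15),13.8)
E
```

```text
time: 1.35
tool_pos: [0.4493, -0.0494, 0.218]
orientation: [3.142, -0.0, -0.017]
ft_force: [1.2, 0.4, -0.4]
finger_gap: 0.0855
row [  40.9 -274.6   68.1] [  0.   -0.  -14.8]
```

```bash
python3 -m handwheel '[[[8,-55,5,0,0,-3,-1],[16,-110,10,0,0,-6,-1],[24,-165,20,0,0,-9,-1],[32,-220,35,0,0,-12,-1],[40,-274,50,0,0,-14.8,-1]]]'
python3 - <<'E'
from h import *; from workcell import sense,capture
s=sense(); goal(s,(.495,.2245,.06),13.8)
c=capture("scene"); cv2.imwrite("pics/s1.png",c["image"]); pickle.dump(c,open("c1.pkl","wb"))
cv2.imwrite("pics/w1.png",capture("wrist")["image"])
E
```

```text
time: 1.98
tool_pos: [0.4952, 0.2232, 0.1676]
orientation: [3.141, 0.0, 0.238]
ft_force: [1.5, -0.0, 0.5]
finger_gap: 0.0853
row [ 1.000e-01 -1.300e+00  1.076e+02] [ 0.   0.  -0.2]
```

View pics/s1.png

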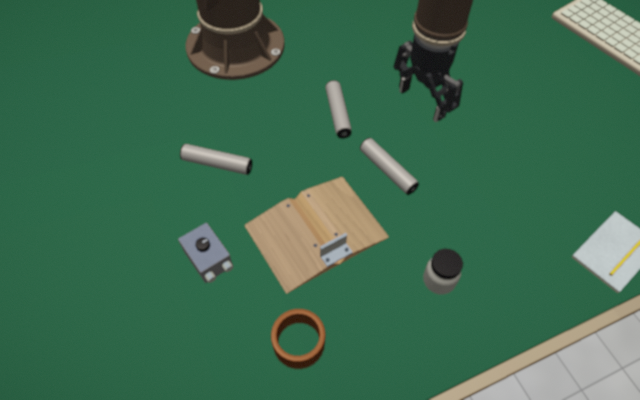

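View pics/w1.png

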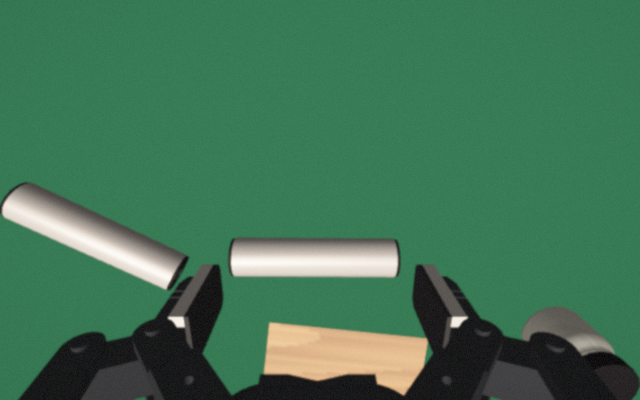

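The tube lies parallel to the jaw line in the wrist view, at row 257. The fingertips show in the scene view near (439,117) and (404,90), so I'll check how far they stand ahead of the TCP.

Run:
```python
from h import *; from workcell import sense
c=pickle.load(open("c1.pkl","rb")); s=sense(); R=Ro.from_euler('xyz',s["orientation"])
cv2.imwrite("pics/s1z.png",cv2.resize(c["image"][30:130,385:475],None,fx=6,fy=6,interpolation=cv2.INTER_CUBIC))
for o in (.004,.017):
  for x in (-.057,-.043,.043,.057):
    p=proj(c,s["tool_pos"]+R.apply([x,0,o])); print(o,x,p.round(1),((p-[385,30])*6).round())
```

```text
0.004 -0.057 [402.4  86.3] [104. 338.]
0.004 -0.043 [407.3  90.3] [134. 362.]
0.004 0.043 [438.8 116.4] [323. 518.]
0.004 0.057 [444.1 120.8] [355. 545.]
0.017 -0.057 [401.5  91.1] [ 99. 367.]
0.017 -0.043 [406.3  95.1] [128. 391.]
0.017 0.043 [437.4 121. ] [315. 546.]
0.017 0.057 [442.7 125.4] [346. 573.]
```

View pics/s1z.png

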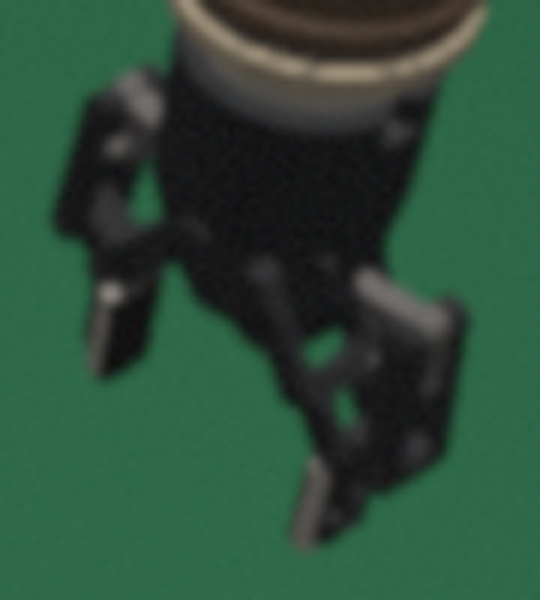

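```bash
python3 -m handwheel '[[[0,0,40,0,0,0,-1],[0,0,80,0,0,0,-1],[0,0,110,0,0,0,-1],[0,0,130,0,0,0,-1],[0,0,145,0,0,0,-1]]]'
python3 - <<'E'
from h import *; from workcell import sense,capture
s=sense(); goal(s,(.495,.2245,.022),13.8); R=Ro.from_euler('xyz',s["orientation"])
c=capture("scene"); pickle.dump(c,open("c2.pkl","wb"))
cv2.imwrite("pics/s2z.png",cv2.resize(c["image"][80:220,350:510],None,fx=4.5,fy=4,interpolation=cv2.INTER_CUBIC))
c=capture("wrist"); im=c["image"].copy()
for o in (.004,.017):
  for x in (-.043,.043): p=proj(c,s["tool_pos"]+R.apply([x,0.011,o])); q=proj(c,s["tool_pos"]+R.apply([x,-0.011,o]));print(o,p,q); cv2.line(im,tuple(p.astype(int)),tuple(q.astype(int)),(0,0,255) if o>.01 else (255,0,0),1)
cv2.imwrite("pics/w2.png",im)
E
```

```text
time: 2.7
tool_pos: [0.4948, 0.2211, 0.0222]
orientation: [3.141, 0.001, 0.237]
ft_force: [0.7, 0.0, 0.6]
finger_gap: 0.0851
row [ 1.  -3.2  0.2] [ 0.   0.1 -0.2]
0.004 [223.50524629 304.29988949] [218.79143714 260.94190831]
0.004 [415.31069705 304.34536912] [420.18510194 260.95746804]
0.017 [230.59764597 287.53144287] [226.58171599 246.8176498 ]
0.017 [407.95133065 287.56253049] [412.10241957 246.82232207]
```

View pics/s2z.png

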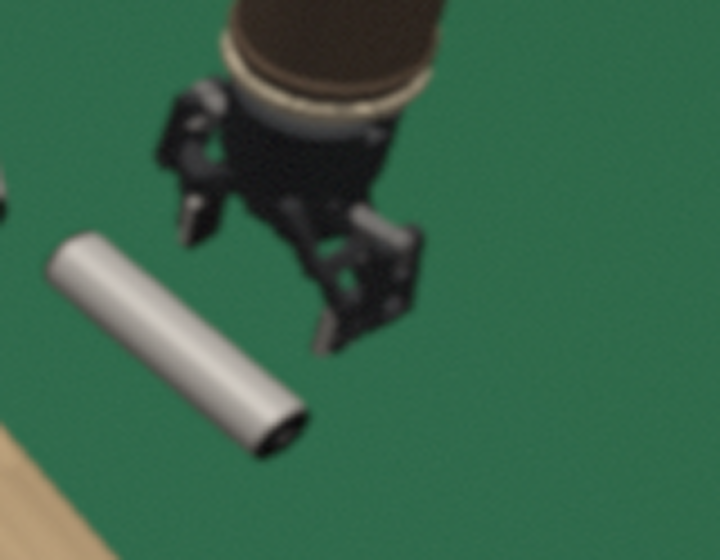

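View pics/w2.png

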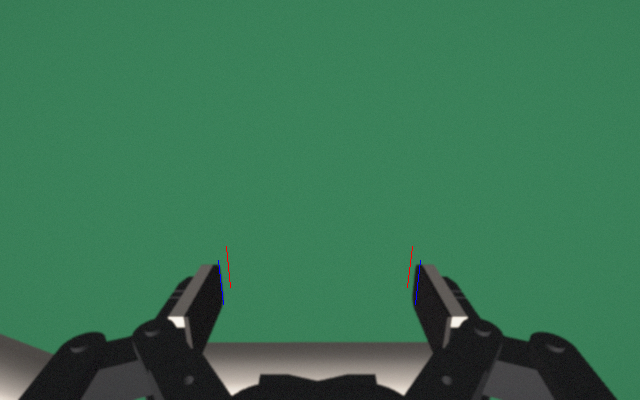

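The pad tips match the blue lines, so with the jaws open the tips stand only 4 mm ahead of the TCP. I'll lower 9 mm and start the slow push.

```bash
python3 -m handwheel '[[[0,6,9,0,0,0,-1],[0,15,9,0,0,0,-1],[0,22,9,0,0,0,-1],[0,28,9,0,0,0,-1],[0,34,9,0,0,0,-1]]]'; python3 -m handwheel '[[[0,5,0,0,0,0.5,-1],[0,10,0,0,0,1,-1],[0,15,0,0,0,1.5,-1],[0,20,0,0,0,2,-1],[0,25,0,0,0,2.5,-1]]]'
python3 - <<'E'
from h import *; from workcell import sense,capture
s=sense(); print(s["ft_force"],w2c(s["tool_pos"]),s["tool_pos"],np.degrees(s["orientation"][2]))
c=capture("top"); cv2.imwrite("pics/t3.png",cv2.resize(c["image"][110:260,215:415],None,fx=4,fy=4,interpolation=cv2.INTER_CUBIC))
c=capture("scene"); cv2.imwrite("pics/s3.png",cv2.resize(c["image"][80:260,260:460],None,fx=4,fy=3.3,interpolation=cv2.INTER_CUBIC))
E
```

```text
time: 3.42
tool_pos: [0.5034, 0.1882, 0.0146]
orientation: [-3.142, -0.0, 0.237]
ft_force: [-0.1, -0.2, 1.1]
finger_gap: 0.0855
time: 4.05
tool_pos: [0.509, 0.164, 0.0143]
orientation: [3.142, 0.0, 0.193]
ft_force: [0.8, 0.1, 0.7]
finger_gap: 0.0852
[0.8249464  0.07903251 0.71370604] [-0.03964452  0.20314261] [0.50898147 0.16401954 0.01426562] 11.049412131129579
```

View pics/t3.png

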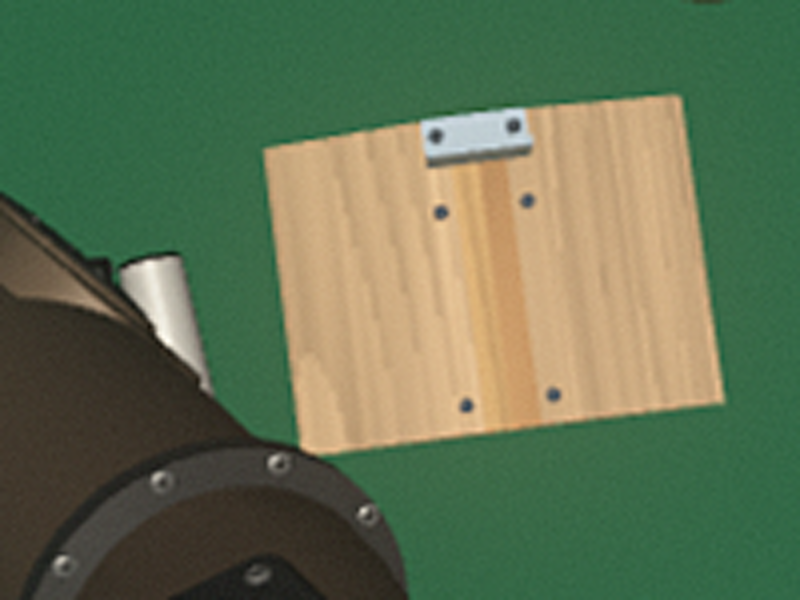

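View pics/s3.png

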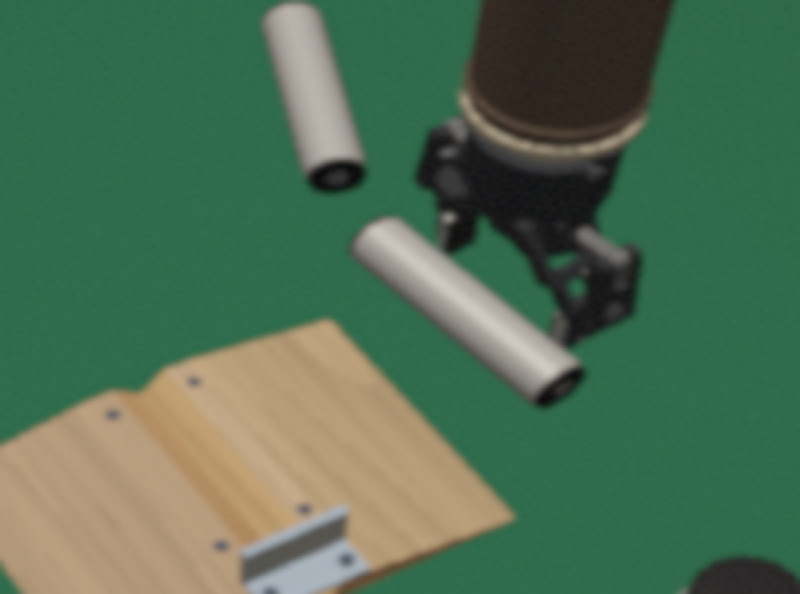

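```bash
cat >> h.py <<'E'
def tube_scene(c,z=.0175,near=(.51,.13),rad=.13):
    """silver tube in the scene view; returns centre in cradle frame, yaw rel. cradle (deg)"""
    im=c["image"]; hsv=cv2.cvtColor(im,cv2.COLOR_BGR2HSV)
    m=cv2.inRange(hsv,(0,0,95),(179,48,255))
    reg=np.zeros_like(m); P=[proj(c,(near[0]+rad*np.cos(a),near[1]+rad*np.sin(a),z)) for a in np.linspace(0,6.28,40)]
    cv2.fillPoly(reg,[np.array(P,int)],255); m&=reg
    m=cv2.morphologyEx(m,cv2.MORPH_OPEN,np.ones((5,5)))
    k,l,st,ce=cv2.connectedComponentsWithStats(m); 
    out=[]
    for i in range(1,k):
        if st[i,4]<300: continue
        cn=max(cv2.findContours((l==i).astype(np.uint8),0,1)[0],key=cv2.contourArea); r=cv2.minAreaRect(cn); b=cv2.boxPoints(r)
        if np.linalg.norm(b[0]-b[1])<np.linalg.norm(b[1]-b[2]): p,q=(b[0]+b[1])/2,(b[2]+b[3])/2
        else: p,q=(b[1]+b[2])/2,(b[3]+b[0])/2
        P,Q=ray(c,p,z),ray(c,q,z)
        if P[0]>Q[0]: P,Q=Q,P
        print("tube: near end c",(w2c(P)*1000).round(1),"far end c",(w2c(Q)*1000).round(1),"yaw rel",np.degrees(np.arctan2(Q[1]-P[1],Q[0]-P[0])-CY).round(2),"len",np.linalg.norm(P-Q).round(4),st[i])
E
python3 - <<'E'
from h import *; from workcell import sense,capture
tube_scene(pickle.load(open("c0.pkl","rb"))["scene"],near=(.509,.166),rad=.1)
c=capture("scene");tube_scene(c,near=(.515,.13),rad=.1)
E
```

```text
tube: near end c [-124.4  196.7] far end c [ 26.6 214.4] yaw rel 6.7 len 0.1521 [362 138  53  51 991]
tube: near end c [-119.5  158.9] far end c [ 31. 179.] yaw rel 7.6 len 0.1518 [ 348  146   54   53 1035]
```

The tube coasted about 5 mm ahead and still has about 7.6° of yaw relative to the cradle. I'll square the tool to the cradle and keep pushing slowly, so the far finger turns the tube.

```bash
python3 -m handwheel '[[[0,2,0,0,0,2.5,-1],[0,4,0,0,0,4.5,-1],[0,7,0,0,0,4.5,-1],[0,10,0,0,0,4.5,-1],[0,13,0,0,0,4.5,-1]]]';  python3 - <<'E'
from h import *; from workcell import sense,capture
s=sense(); print(s["ft_force"],w2c(s["tool_pos"]),s["tool_pos"],np.degrees(s["orientation"][2]))
c=capture("scene");tube_scene(c,near=(.515,.12),rad=.1)
E
```

```text
time: 4.82
tool_pos: [0.5115, 0.1513, 0.0143]
orientation: [3.142, -0.0, 0.115]
ft_force: [-0.3, 0.6, 0.5]
finger_gap: 0.0854
[-0.34302311  0.62247236  0.50896482] [-0.03866242  0.19020544] [0.51148847 0.15128966 0.01430547] 6.580232524057017
tube: near end c [-119.3  149. ] far end c [ 31.7 165.6] yaw rel 6.25 len 0.1519 [ 343  149   54   53 1028]
```

```bash
python3 -m handwheel '[[[6,-4,0,0,0,0,-1],[14,-2,0,0,0,0,-1],[14,4,0,0,0,0,-1],[14,11,0,0,0,0,-1],[14,18,0,0,0,0,-1]]]';  python3 - <<'E'
from h import *; from workcell import sense,capture
s=sense(); print(s["ft_force"],w2c(s["tool_pos"]),s["tool_pos"],np.degrees(s["orientation"][2]))
c=capture("scene");tube_scene(c,near=(.515,.11),rad=.1)
E
```

```text
time: 5.5
tool_pos: [0.5272, 0.1344, 0.0142]
orientation: [3.141, 0.0, 0.114]
ft_force: [-0.3, 0.4, -0.1]
finger_gap: 0.0857
[-0.27049555  0.3566157  -0.11379136] [-0.02501823  0.17152993] [0.52724793 0.13436104 0.01420609] 6.556584959857145
tube: near end c [-116.5  127. ] far end c [ 34.9 144.9] yaw rel 6.74 len 0.1524 [ 336  153   54   54 1068]
```

```bash
python3 -m handwheel '[[[0,6,0,0,0,0,-1],[0,12,0,0,0,0,-1],[0,18,-1,0,0,0,-1],[0,24,-2,0,0,0,-1],[0,30,-3,0,0,0,-1]]]';  python3 - <<'E'
from h import *; from workcell import sense,capture
s=sense(); print(s["ft_force"],w2c(s["tool_pos"]),s["tool_pos"],np.degrees(s["orientation"][2]))
c=capture("scene");tube_scene(c,near=(.52,.08),rad=.1)
cv2.imwrite("pics/s4.png",cv2.resize(c["image"][80:260,260:460],None,fx=4,fy=3.3,interpolation=cv2.INTER_CUBIC))
E
```

```text
time: 6.18
tool_pos: [0.531, 0.1052, 0.0174]
orientation: [-3.142, -0.0, 0.115]
ft_force: [-0.0, 0.9, 0.7]
finger_gap: 0.0855
[-0.04724179  0.87538104  0.6837153 ] [-0.02477707  0.1420937 ] [0.53097276 0.10516044 0.01742062] 6.5804432642795465
tube: near end c [-115.7  109.5] far end c [ 37.1 115.1] yaw rel 2.1 len 0.1529 [ 328  157   51   57 1091]
```

View pics/s4.png

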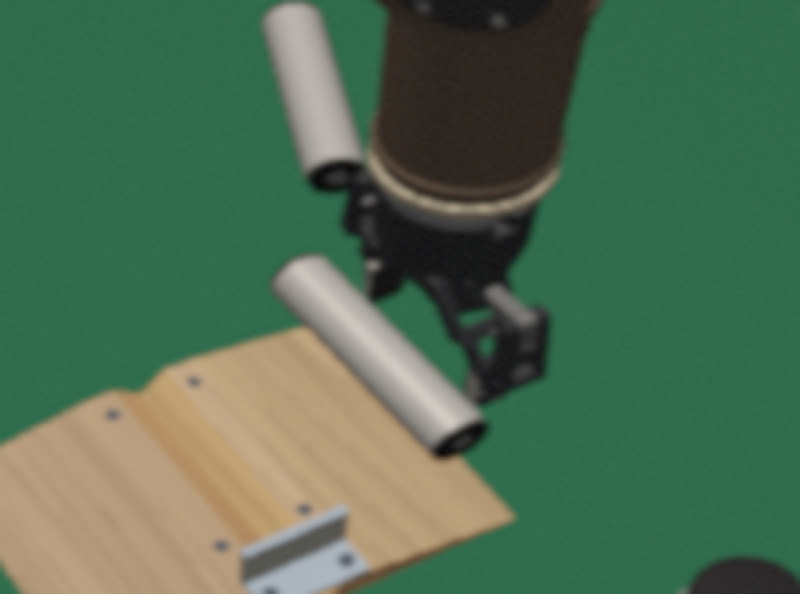

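The bevel has squared the tube to about 2°, and both ends rest against the fingers. Next I push it up the slope.

```bash
python3 -m handwheel '[[[0,5,-1,0,0,-0.3,-1],[0,11,-2,0,0,-0.3,-1],[0,17,-3,0,0,-0.3,-1],[0,23,-4.5,0,0,-0.3,-1],[0,29,-6,0,0,-0.3,-1]]]';  python3 - <<'E'
from h import *; from workcell import sense,capture
s=sense(); print(s["ft_force"],w2c(s["tool_pos"]),s["tool_pos"],np.degrees(s["orientation"][2]))
c=capture("scene");tube_scene(c,z=.024,near=(.52,.05),rad=.1)
E
```

```text
time: 6.85
tool_pos: [0.5343, 0.0763, 0.0234]
orientation: [3.142, -0.0, 0.12]
ft_force: [-0.5, 1.1, 1.4]
finger_gap: 0.0858
[-0.53229965  1.1439254   1.3769879 ] [-0.02494277  0.11302056] [0.53425061 0.07627219 0.02342787] 6.87953192783507
tube: near end c [-116.5   84. ] far end c [37.1 85.1] yaw rel 0.39 len 0.1536 [ 318  161   49   57 1097]
```

```bash
python3 -m handwheel '[[[0,6,-1.2,0,0,0,-1],[0,12,-2.5,0,0,0,-1],[0,18,-3.8,0,0,0,-1],[0,24,-5,0,0,0,-1],[0,30,-6.3,0,0,0,-1]]]';  python3 - <<'E'
from h import *; from workcell import sense,capture
s=sense(); print(s["ft_force"],w2c(s["tool_pos"]),s["tool_pos"],np.degrees(s["orientation"][2]))
c=capture("scene");tube_scene(c,z=.0305,near=(.53,.02),rad=.1)
E
```

```text
time: 7.52
tool_pos: [0.5378, 0.0465, 0.0297]
orientation: [3.142, 0.0, 0.12]
ft_force: [-0.1, 2.2, 1.2]
finger_gap: 0.085
[-0.07054647  2.18500552  1.15374423] [-0.02493467  0.08299503] [0.53781379 0.04645883 0.02969203] 6.874271034653782
tube: near end c [-115.4   52.7] far end c [36.7 55.6] yaw rel 1.09 len 0.1521 [ 305  165   49   58 1099]
```

```bash
python3 -m handwheel '[[[0,5,-1,0,0,0,-1],[0,10,-2,0,0,0,-1],[0,15,-3,0,0,0,-1],[0,20,-4,0,0,0,-1],[0,25,-5,0,0,0,-1]]]';  python3 - <<'E'
from h import *; from workcell import sense,capture
s=sense(); print(s["ft_force"],w2c(s["tool_pos"]),s["tool_pos"],np.degrees(s["orientation"][2]))
c=capture("scene");tube_scene(c,z=.0355,near=(.53,.0),rad=.1)
cv2.imwrite("pics/s5.png",cv2.resize(c["image"][80:260,240:440],None,fx=4,fy=3.3,interpolation=cv2.INTER_CUBIC))
E
```

```text
time: 8.2
tool_pos: [0.5408, 0.0216, 0.0346]
orientation: [3.141, 0.0, 0.12]
ft_force: [-0.3, 0.8, 0.2]
finger_gap: 0.0852
[-0.28923277  0.8100521   0.19637346] [-0.02493939  0.05793195] [0.54077667 0.0215715  0.03463931] 6.871086834123772
tube: near end c [-116.4   27.8] far end c [36.3 30.2] yaw rel 0.93 len 0.1528 [ 294  168   49   60 1129]
```

View pics/s5.png

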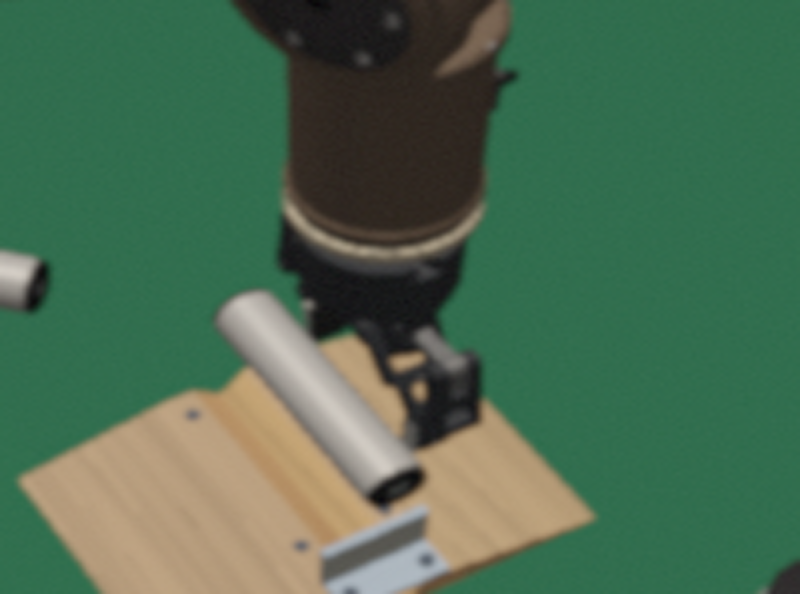

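The tube sits at the top of the bevel, clear of the stop. I'll ease it over the groove lip.

```bash
python3 -m handwheel '[[[0,3,0,0,0,0,-1],[0,6,0,0,0,0,-1],[0,9,0,0,0,0,-1],[0,12,0,0,0,0,-1],[0,15,0,0,0,0,-1]]]';  python3 - <<'E'
from h import *; from workcell import sense,capture
s=sense(); print(s["ft_force"],w2c(s["tool_pos"]),s["tool_pos"],np.degrees(s["orientation"][2]))
c=capture("scene");tube_scene(c,z=.0355,near=(.53,-.03),rad=.1)
cv2.imwrite("pics/s6.png",cv2.resize(c["image"][80:260,240:440],None,fx=4,fy=3.3,interpolation=cv2.INTER_CUBIC))
E
```

```text
time: 8.88
tool_pos: [0.5425, 0.0069, 0.0346]
orientation: [3.142, 0.0, 0.12]
ft_force: [0.5, -0.1, -0.1]
finger_gap: 0.0859
[ 0.4640565  -0.13804427 -0.13585574] [-0.02492036  0.04319935] [0.54253997 0.00694479 0.03457002] 6.87889522724815
tube: near end c [-116.2   14.3] far end c [36.2 15.8] yaw rel 0.57 len 0.1524 [ 288  171   49   60 1132]
```

View pics/s6.png

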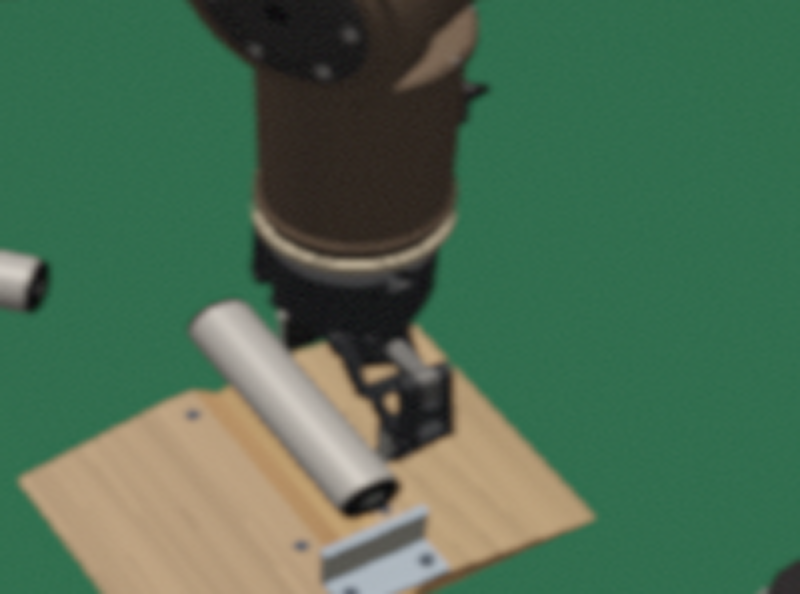

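The tube is at the lip (y about 15). A few more millimetres should drop it.

```bash
python3 -m handwheel '[[[0,2,0,0,0,0,-1],[0,4,0,0,0,0,-1],[0,6,0,0,0,0,-1],[0,8,0,0,0,0,-1],[0,8,0,0,0,0,-1]]]';  python3 - <<'E'
from h import *; from workcell import sense,capture
s=sense(); print(s["ft_force"],w2c(s["tool_pos"]),s["tool_pos"],np.degrees(s["orientation"][2]))
c=capture("scene");tube_scene(c,z=.0277,near=(.53,-.04),rad=.1)
cv2.imwrite("pics/s7.png",cv2.resize(c["image"][80:260,240:440],None,fx=4,fy=3.3,interpolation=cv2.INTER_CUBIC))
E
```

```text
time: 9.55
tool_pos: [0.5435, -0.001, 0.0346]
orientation: [3.141, 0.0, 0.12]
ft_force: [0.0, 0.3, -0.3]
finger_gap: 0.0855
[ 0.02679423  0.25106202 -0.2795356 ] [-0.02490137  0.03516996] [ 0.54350954 -0.00102586  0.03456897] 6.857132027926136
tube: near end c [-116.1   -2.2] far end c [36.8 -0.5] yaw rel 0.65 len 0.1529 [ 281  177   48   60 1123]
```

View pics/s7.png

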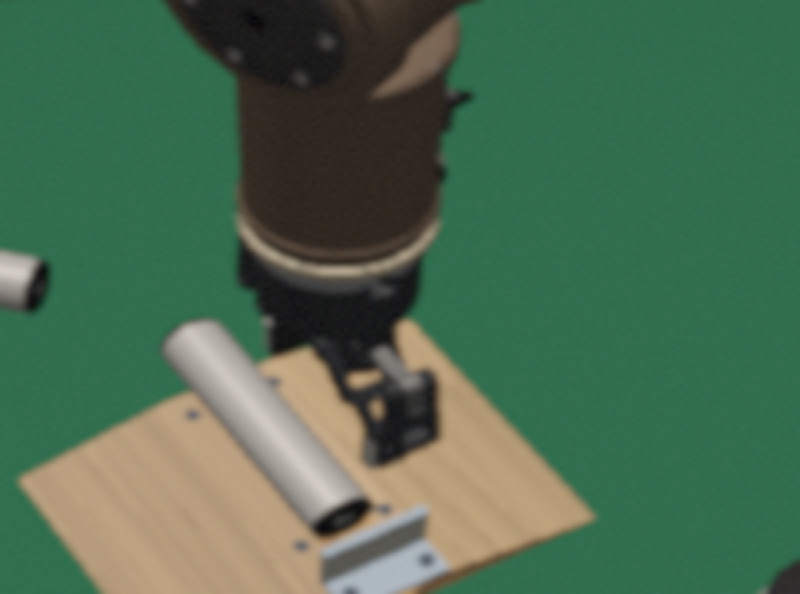

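The tube dropped into the groove (y about -1, nearly parallel). Next I back off and check the clearance near the tube's near end, including the look-alikes.

```bash
python3 -m handwheel '[[[0,-10,0,0,0,0,-1],[0,-30,-10,0,0,0,-1],[0,-45,-40,0,0,0,-1],[-30,-45,-80,0,0,0,-1],[-70,-45,-100,0,0,0,-1]]]';  python3 - <<'E'
from h import *; from workcell import sense,capture
s=sense(); print(s["ft_force"],w2c(s["tool_pos"]),s["tool_pos"],s["joints"].round(2))
d=pickle.load(open("c0.pkl","rb"))["top"]
for p in ((266,268),(372,266),(378,262),(367,271)): print(p,ray(d,p,.0175), w2c(ray(d,p,.0175)))
p=c2w(-.160,0); goal(s,(*p,.14),6.8-90);goal(s,(*p,.14),6.8+90)
E
```

```text
time: 10.22
tool_pos: [0.469, 0.0382, 0.1369]
orientation: [-3.141, -0.004, 0.123]
ft_force: [-0.3, -0.3, 0.3]
finger_gap: 0.0853
[-0.28518508 -0.25828053  0.2760352 ] [-0.09429403  0.08291202] [0.46895217 0.03816398 0.13694646] [ 0.29  0.39 -0.61  2.04  0.31  0.8  -0.39]
(266, 268) [0.39029433 0.12028146 0.0175    ] [-0.16267551  0.17376524]
(372, 266) [ 0.39383242 -0.10327332  0.0175    ] [-0.18563209 -0.04863587]
(378, 262) [ 0.40215301 -0.116003    0.0175    ] [-0.17887727 -0.0622612 ]
(367, 271) [ 0.3834286  -0.09263259  0.0175    ] [-0.19470282 -0.03683814]
row [-66.   82.6  -3.3] [-0.2 -0.1 90.2]
row [-66.   82.6  -3.3] [  0.1  -0.2 -89.8]
```

```bash
python3 -m handwheel '[[[-10,17,0,0,0,10,1],[-20,34,0,0,0,20,1],[-30,51,0,0,0,30,1],[-40,68,0,0,0,40,1],[-46,82,0,0,0,50,1]]]';  python3 - <<'E'
from h import *; from workcell import sense,capture
s=sense(); print(w2c(s["tool_pos"]),s["tool_pos"],s["joints"].round(2),s["finger_gap"])
goal(s,(*c2w(-.140,0),.11),6.8-90)
E
```

```text
time: 10.85
tool_pos: [0.4325, -0.0503, 0.1353]
orientation: [-3.141, -0.0, -0.757]
ft_force: [0.4, 0.4, 0.3]
finger_gap: -0.0001
[-0.14099773 -0.00062187] [ 0.43246775 -0.05031218  0.13528798] [ 0.32  0.31 -0.39  2.13  0.17  0.73 -0.95] -6.385167505355113e-05
row [ 0.2 -1.1 25.3] [-0.  -0.  39.8]
```

```bash
python3 -m handwheel '[[[0,0,5,0,0,10,1],[0,0,10,0,0,20,1],[0,0,15,0,0,30,1],[0,0,20,0,0,40,1],[0,0,25,0,0,39.8,1]]]';  python3 - <<'E'
from h import *; from workcell import sense,capture
s=sense(); print(w2c(s["tool_pos"]),s["tool_pos"],s["joints"].round(2),s["orientation"])
goal(s,(*c2w(-.140,0),.035),6.8-90)
c=capture("scene");tube_scene(c,z=.0277,near=(.53,-.04),rad=.1)
cv2.imwrite("pics/s8.png",cv2.resize(c["image"][80:260,210:410],None,fx=4,fy=3.3,interpolation=cv2.INTER_CUBIC))
c=capture("wrist");cv2.imwrite("pics/w8.png",c["image"])
c=capture("top");cv2.imwrite("pics/t8.png",cv2.resize(c["image"][110:260,215:415],None,fx=4,fy=4,interpolation=cv2.INTER_CUBIC)); pickle.dump(c,open("t8.pkl","wb"))
E
```

```text
time: 11.48
tool_pos: [0.4331, -0.0497, 0.11]
orientation: [-3.141, 0.0, -1.444]
ft_force: [-0.2, -0.3, 0.1]
finger_gap: 0.0
[-1.40344113e-01 -1.22463290e-04] [ 0.43305764 -0.0497389   0.10999941] [ 0.17  0.33 -0.22  2.16  0.12  0.65 -1.58] [-3.14060965e+00  1.56084282e-04 -1.44382179e+00]
row [-0.1 -0.3 75. ] [-0.1  0.   0.5]
tube: near end c [-116.1   -2.2] far end c [36.1 -0.5] yaw rel 0.65 len 0.1522 [ 281  177   48   60 1123]
```

View pics/s8.png

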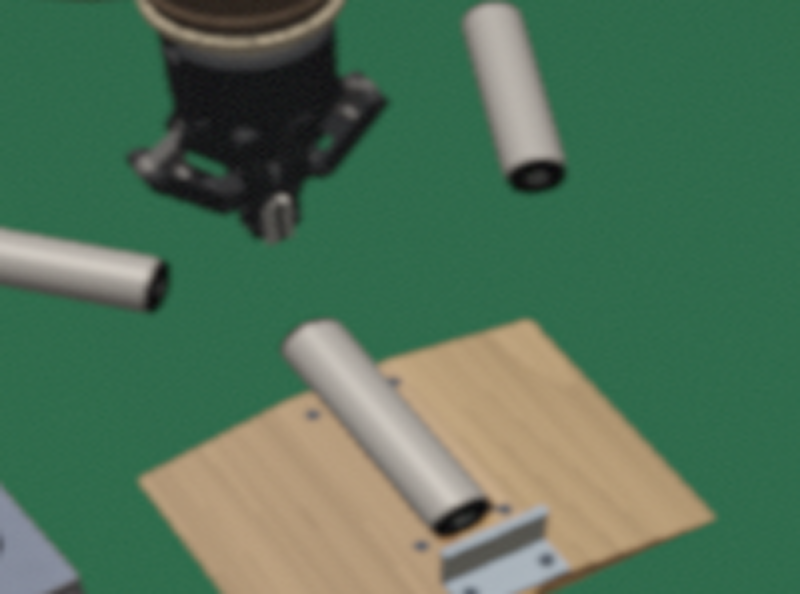

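View pics/w8.png

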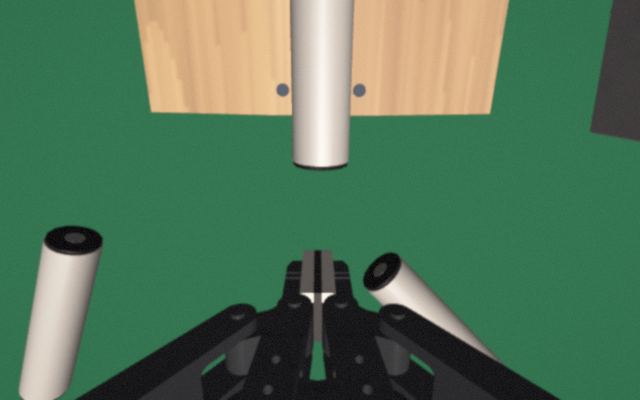

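View pics/t8.png

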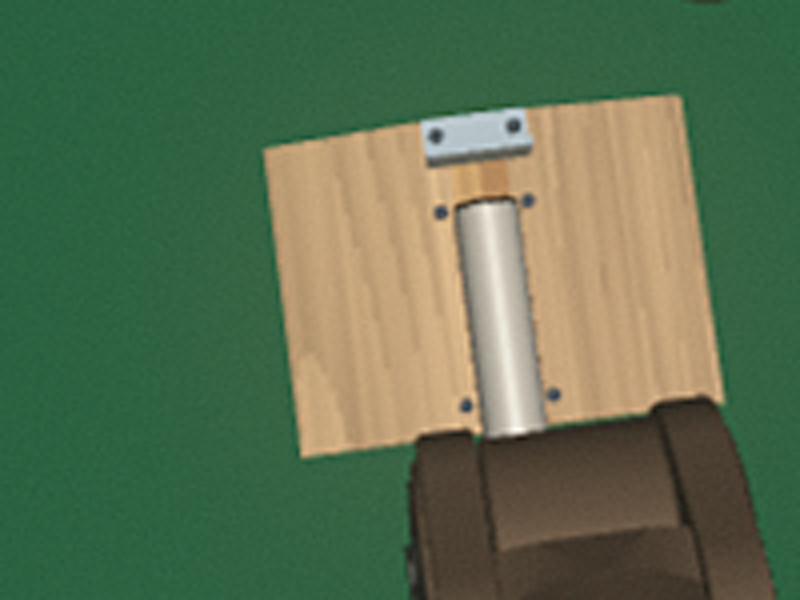

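The tube lies in the groove between the screw dots in the top view, with its far end at zoom row 200 against the stop face at about row 165. The closed fingers are clear of the look-alike. I'll measure the gap and then lower.

```bash
python3 -m handwheel '[[[0,0,20,0,0,0,1],[0,0,40,0,0,0,1],[0,0,58,0,0,0,1],[0,0,68,0,0,0,1],[0,0,75,0,0,0,1]]]';  python3 - <<'E'
from h import *; from workcell import sense,capture
s=sense(); print(w2c(s["tool_pos"]),s["tool_pos"],s["ft_force"])
c=pickle.load(open("t8.pkl","rb"))
for q in ((485,200),(487,206)): print(w2c(ray(c,(215+q[0]/4,110+q[1]/4),.045))*1000)
for q in ((478,157),(478,165)): print("stop",w2c(ray(c,(215+q[0]/4,110+q[1]/4),.055))*1000,w2c(ray(c,(215+q[0]/4,110+q[1]/4),.028))*1000)
c=capture("wrist");cv2.imwrite("pics/w9.png",c["image"])
for z in (.0277,.045): print(proj(c,(*c2w(-.105,0),z)))
E
```

```text
time: 12.25
tool_pos: [0.4329, -0.0513, 0.0344]
orientation: [-3.141, 0.0, -1.446]
ft_force: [-0.8, -0.2, 0.9]
finger_gap: 0.0001
[-0.1406689  -0.00167793] [ 0.43291931 -0.05132189  0.03441328] [-0.81393955 -0.16108987  0.90425573]
[43.19223607 -1.10437821]
[39.91852706 -1.74479824]
stop [64.51100222  0.07968338] [69.14205542 -0.99137784]
stop [60.34309599  0.60484483] [64.86891594 -0.45295687]
[312.40350236 204.81860634]
[311.76139337 221.12214762]
```

View pics/w9.png

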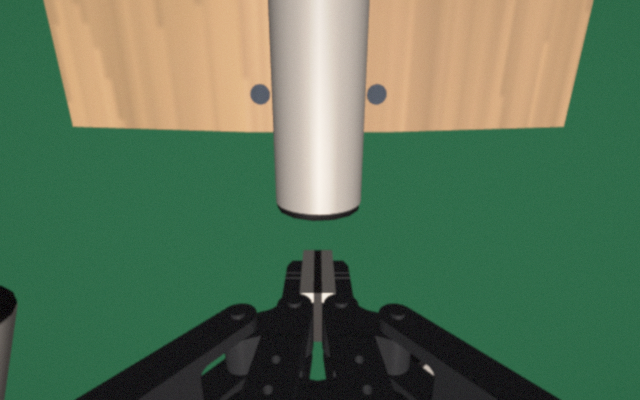

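Everything lines up, with about 25 mm of approach and then about 24 mm of push. I'll approach first, then push gently.

```bash
python3 -m handwheel '[[[0,-6,0,0,0,0,1],[0,-12,0,0,0,0,1],[0,-17,0,0,0,0,1],[0,-20,0,0,0,0,1],[0,-22,0,0,0,0,1]]]'; python3 -m handwheel '[[[0,-2,0,0,0,0,1],[0,-4,0,0,0,0,1],[0,-6,0,0,0,0,1],[0,-8,0,0,0,0,1],[0,-10,0,0,0,0,1]]]'
python3 - <<'E'
from h import *; from workcell import sense,capture
s=sense(); print(w2c(s["tool_pos"]),s["ft_force"])
c=capture("scene");tube_scene(c,z=.0277,near=(.535,-.04),rad=.1)
c=capture("wrist");cv2.imwrite("pics/w10.png",c["image"])
E
```

```text
time: 12.92
tool_pos: [0.4548, -0.0487, 0.0346]
orientation: [-3.142, -0.0, -1.447]
ft_force: [0.2, -0.1, 0.3]
finger_gap: 0.0001
time: 13.55
tool_pos: [0.4648, -0.0474, 0.0346]
orientation: [-3.141, -0.0, -1.447]
ft_force: [-0.3, -0.1, -0.2]
finger_gap: -0.0001
[-0.10850132 -0.00158667] [-0.3367058  -0.09916825 -0.20763621]
tube: near end c [-107.4   -2.2] far end c [44.3 -0.1] yaw rel 0.78 len 0.1518 [ 283  180   48   60 1120]
```

View pics/w10.png

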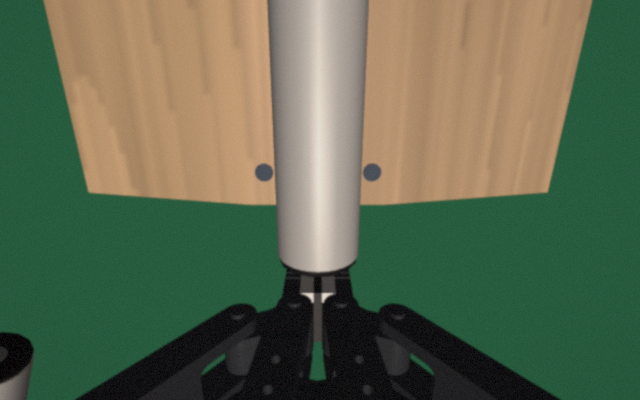

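The tube is sliding (8.5 mm so far) with about 15 mm left. I'll continue gently.

```bash
python3 -m handwheel '[[[0,-2,0,0,0,0,1],[0,-4,0,0,0,0,1],[0,-6,0,0,0,0,1],[0,-8,0,0,0,0,1],[0,-10,0,0,0,0,1]]]'; python3 -m handwheel '[[[0,-0.6,0,0,0,0,1],[0,-1.2,0,0,0,0,1],[0,-1.8,0,0,0,0,1],[0,-2.4,0,0,0,0,1],[0,-3,0,0,0,0,1]]]'
python3 - <<'E'
from h import *; from workcell import sense,capture
s=sense(); print(w2c(s["tool_pos"]),s["ft_force"])
c=capture("scene");tube_scene(c,z=.0277,near=(.535,-.04),rad=.1)
cv2.imwrite("pics/s11.png",cv2.resize(c["image"][150:270,270:390],None,fx=5,fy=5,interpolation=cv2.INTER_CUBIC))
E
```

```text
time: 14.28
tool_pos: [0.4748, -0.0462, 0.0346]
orientation: [-3.141, -0.0, -1.447]
ft_force: [-1.3, -0.2, -0.7]
finger_gap: -0.0
time: 14.9
tool_pos: [0.4777, -0.0458, 0.0346]
orientation: [-3.141, -0.0, -1.447]
ft_force: [-1.0, -0.2, 0.6]
finger_gap: 0.0002
[-0.09554604 -0.00152429] [-0.99281917 -0.23097963  0.56983507]
tube: near end c [-95.3  -0.2] far end c [62.  -0.1] yaw rel 0.03 len 0.1573 [ 286  184   51   63 1190]
```

View pics/s11.png

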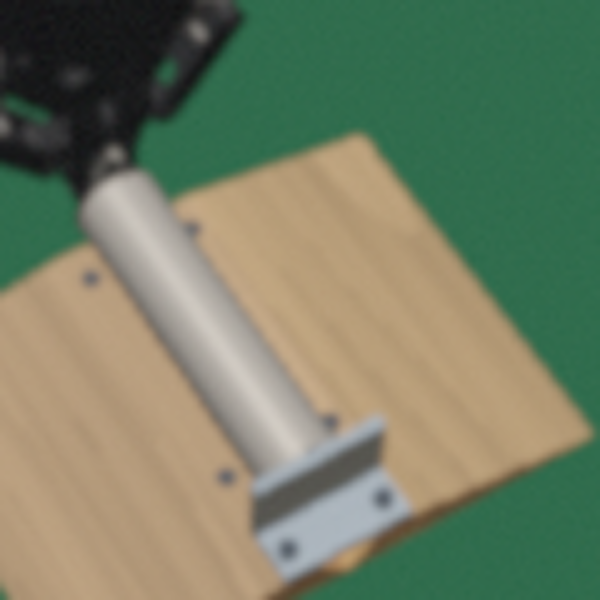

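```bash
for i in 1; do python3 -m handwheel '[[[0,-0.4,0,0,0,0,1],[0,-0.8,0,0,0,0,1],[0,-1.2,0,0,0,0,1],[0,-1.6,0,0,0,0,1],[0,-2,0,0,0,0,1]]]'; done; python3 -m handwheel '[[[0,-0.3,0,0,0,0,1],[0,-0.6,0,0,0,0,1],[0,-0.9,0,0,0,0,1],[0,-1.2,0,0,0,0,1],[0,-1.5,0,0,0,0,1]]]'
```

```text
time: 15.58
tool_pos: [0.4797, -0.0456, 0.0346]
orientation: [-3.141, -0.0, -1.447]
ft_force: [-1.2, -0.9, -0.6]
finger_gap: -0.0002
time: 16.2
tool_pos: [0.4802, -0.0455, 0.0345]
orientation: [3.14, -0.0, -1.447]
ft_force: [-5.5, -0.6, 3.5]
finger_gap: -0.0
```

The force rose to 5.5 N and the tool stalled, so the tube's end is against the stop. I'll back straight off and check.

```bash
python3 -m handwheel '[[[0,1,0,0,0,0,1],[0,3,0,0,0,0,1],[0,8,0,0,0,0,1],[0,20,0,0,0,0,1],[0,36,0,0,0,0,1]]]'; python3 -m handwheel '[[[0,10,-40,0,0,0,1],[0,10,-90,0,0,0,1],[0,20,-150,0,0,0,1],[60,20,-200,0,0,0,1],[120,20,-200,0,0,0,1]]]'; python3 -m handwheel '[[[60,0,0,0,0,0,1],[120,0,0,0,0,0,1],[180,0,0,0,0,0,1],[240,0,0,0,0,0,1],[280,0,0,0,0,0,1]]]';python3 - <<'E'
from h import *; from workcell import sense,capture
s=sense(); print(w2c(s["tool_pos"]),s["tool_pos"],s["ft_force"])
c=capture("scene"); cv2.imwrite("pics/s12f.png",c["image"]); cv2.imwrite("pics/s12.png",cv2.resize(c["image"][150:270,270:390],None,fx=5,fy=5,interpolation=cv2.INTER_CUBIC)); tube_scene(c,z=.0277,near=(.55,-.04),rad=.1)
c=capture("top"); cv2.imwrite("pics/t12.png",cv2.resize(c["image"][110:260,215:415],None,fx=4,fy=4,interpolation=cv2.INTER_CUBIC)); cv2.imwrite("pics/t12f.png",c["image"]);pickle.dump(c,open("t12.pkl","wb"))
E
```

```text
time: 16.82
tool_pos: [0.4442, -0.05, 0.0346]
orientation: [3.142, -0.0, -1.447]
ft_force: [-0.5, -0.6, 0.3]
finger_gap: -0.0002
time: 17.45
tool_pos: [0.4395, -0.1618, 0.2363]
orientation: [-3.136, -0.002, -1.444]
ft_force: [1.6, -0.5, 0.2]
finger_gap: 0.0
time: 18.08
tool_pos: [0.4716, -0.442, 0.2325]
orientation: [3.14, -0.0, -1.45]
ft_force: [0.4, 0.5, -1.1]
finger_gap: 0.0002
[-0.14847493 -0.39416637] [ 0.47164038 -0.44197363  0.23250988] [ 0.37573008  0.47281084 -1.06886926]
tube: near end c [-92.9   1.3] far end c [64.8 -0. ] yaw rel -0.49 len 0.1577 [ 287  185   53   63 1201]
```

View pics/s12.png

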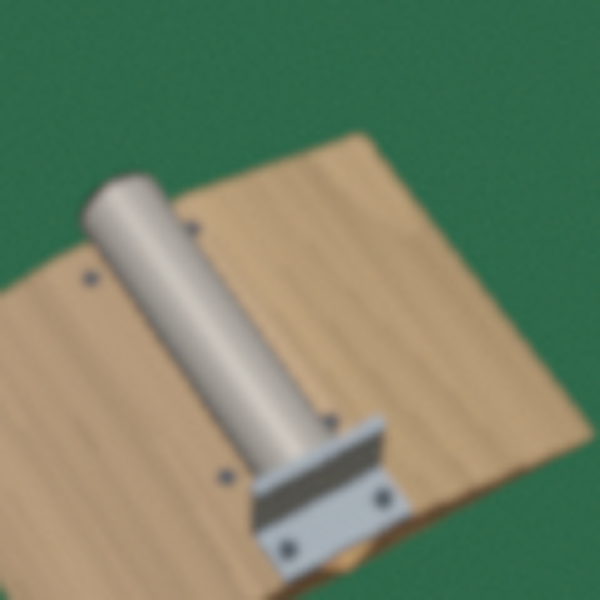

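View pics/t12.png

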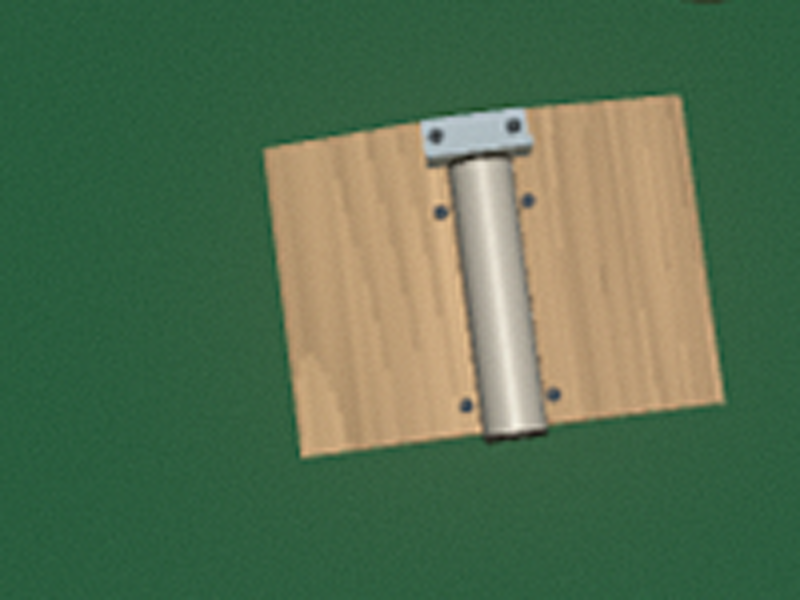

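View pics/t12f.png

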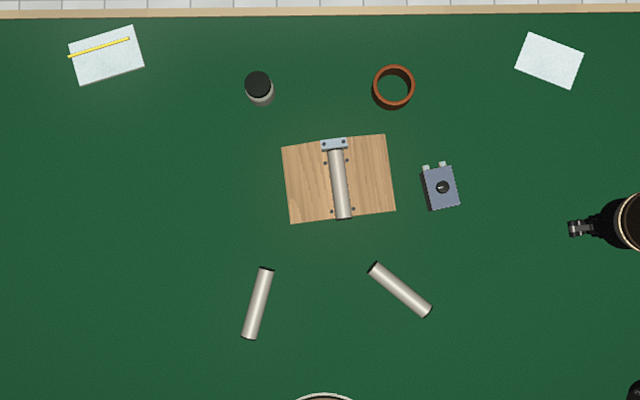

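The tube is seated between the screw dots, its far end at the stop (zoom about (482,155)) and its near end at (516,436). The bystanders look unmoved. Now a numerical check.

Run:
```python
from h import *
a=pickle.load(open("c0.pkl","rb"))["top"]["image"]; c=pickle.load(open("t12.pkl","rb")); b=c["image"]
for q in ((516,433),(516,438)): print(w2c(ray(c,(215+q[0]/4,110+q[1]/4),.045))*1000,w2c(ray(c,(215+q[0]/4,110+q[1]/4),.0277))*1000)
for n,(x0,y0,x1,y1) in dict(box=(410,150,470,220),tape=(365,55,425,120),jar=(235,60,285,115),la1=(235,255,285,350),la2=(355,250,440,330)).items():
    ga,gb=[cv2.GaussianBlur(cv2.cvtColor(i[y0:y1,x0:x1],cv2.COLOR_BGR2GRAY),(5,5),0).astype(np.float32) for i in (a,b)]
    print(n,cv2.phaseCorrelate(ga,gb), np.abs(ga-gb).max())
```

```text
[-79.68610339  -1.76026991] [-79.05745832  -2.46967488]
[-82.25368616  -1.43257525] [-81.66619389  -2.13672797]
box ((0.009967856972540545, -0.0030184626044160723), 0.8847546791588818) 3.0
tape ((-0.01286777407687012, 0.0011251547822013208), 0.9403818744200247) 3.0
jar ((0.03334517524929481, -0.038142913678143486), 0.8628783467610677) 3.0
la1 ((-0.002875542519241492, 0.04301059425449694), 1.008032334248225) 3.0
la2 ((0.058697059301373145, -0.05759100965322261), 1.1491690789328681) 3.0
```

The near end is at cradle x of about -80 to -82 mm (expected -81), and nothing else has moved. Handing in.

```bash
python3 -c "
from workcell import hand_in,sense
print(sense()['time'],hand_in())"
```

```text
the job is handed in; nothing more can be done
18.175 None
```

The tube is in the V-groove with its end against the steel stop. I handed the job in at 18.2 s, with the arm well clear of everything.

I rolled the farthest of the three tubes along the bench with the open fingers. Meeting the bevel squared it to the cradle, and I rolled it up over the land and let it drop into the groove. I then pushed it endways, with the closed fingertips on its near end, until it met the stop. It was never gripped or lifted.

**Last checks:**
- **Contact with the stop:** at the end of the push the force rose from about 1 N to 5.5 N and the tool stalled.
- **Position along the groove:** after I backed off, the near end measured -80 to -82 mm in cradle x, against -81 mm expected.
- **Seating:** the tube sits about 2 mm off the groove line in the top view and about 1 mm off in the scene view. Its yaw is within 0.5° of the groove. Both offsets are within the roughly 2 mm camera calibration.
- **Bystanders and look-alikes:** the switch box, tape, jar and the two look-alike tubes moved less than 0.1 pixel between the first and last top views.

**Disagreement between views:** the scene view put the tube's ends about 10 mm off the top view, because the dark plug is left out of its mask. I used the top view for position along the tube. No check failed.

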